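Seal the popped lid of a cheese keeper

TASK

Two wedge-shaped airtight cheese keepers stand on the worktop; on one of them the three corners of the lid have popped up off the seal. Press each of those corners down until the lid is fully seated and flush all round, and leave the keeper standing where it is.

Things in the scene. Friction and masses are not known exactly. Their poses are not given: they have to be found in the camera images.
- open_keeper: The keeper to seal: loose clear tub, grey lid, rounded triangle in plan, 0.6 to 0.8 kg; the other, shut one looks alike but its lid is flat. Origin: centre of underside, z up. Seated lid top: flat at z = +70 mm. Corner tips (x, y mm): apex (-90, 0), right (46, -75), left (46, 75). Each corner bends on a line square to the origin-tip line, 50 mm in from the tip; press about 16 mm in from the tip.
- open_keeper_apex (a joint): Bend of the lid corner at the keeper's -x apex, rad: 0 = flush and seated (hard stop), positive = standing up (0.22 to 0.42 at the start; at 0.4 its tip is 19 mm above the seated level). Pressed 16 mm in from the tip it goes down against a rubbing seal with about 6 to 10 N and stays where it is left.
- open_keeper_right (a joint): The same for the corner at (46, -75) mm of the keeper's frame (+x, -y): 0 = flush and seated, positive rad = standing up; same push and hard stop.
- open_keeper_left (a joint): The same for the corner at (46, 75) mm of the keeper's frame (+x, +y): 0 = flush and seated, positive rad = standing up; same push and hard stop.

How it is judged:
At the end, for the whole second after the job is handed in: All three lid corners of the unsealed keeper are down to within 0.08 rad of flush (4 mm at the tip); the keeper stands upright (within 0.1 rad), at rest, within 50 mm of where it stood at the start (value of joint each of open_keeper_apex, open_keeper_right, open_keeper_left below 0.08 rad and angle between open_keeper's own z axis and vertical below 0.1 rad and distance of open_keeper from where it was at the start of the episode below 0.05 m and linear speed of open_keeper below 0.02 m/s); the robot touches nothing.
It also fails if it takes over 38 s, if anything falls off the work surface, if the arm or the gripper's body presses on something with over 40 N, if the wrist force passes 120 N, or if a joint passes its speed limit or range.

ROBOT

A 7-joint arm with a two-finger parallel gripper is mounted at the origin on a cart in front of the work surface, level with it; the furniture and walls round the work are solid. World frame = base frame: x ahead of the robot, y to its left, z up, the work surface at z = 0. Lengths are in m, angles in rad, forces in N, time in s.
With the tool pointing down it reaches from about 0.35 to 0.9 m from the base axis. Payload 8.1 kg.
Tool frame: the origin (TCP) lies at the very end of the fingers, on their centre line; the grasp point (between the pads) lies 19 mm behind it; z points along the fingers, y is the line along which they close (so a half turn about z gives the same grasp; the last joint's range is limited). The gripper opens to 85 mm and grips with 20 to 120 N. Pads are 22 mm wide; open, the fingers measure 114 mm over their backs; the gripper's body (76 mm by 85 mm) begins 54 mm behind the grasp point. The pads swing forward as they close: fully open they stand 13 mm farther back than shut.
Start: joints at [-1.35, 0.434, 0.025, 1.573, -0.012, 1.134, -0.075], TCP at [0.199, 0.593, 0.231] pointing down, gripper open.
Joint ranges: [-2.62, 2.62], [-0.44, 2.09], [-1.27, 1.32], [0.08, 2.57], [-1.32, 4.46], [0.12, 2], [-2.74, 2.74]. Speed limits (rad/s): [2.22, 2.22, 3.01, 3.01, 3.14, 3.14, 3.14].

INTERFACE

Orientations are given as a rotation vector (axis times angle).
In Python, from workcell import r gives the robot as it stands.
- The arm moves only by the tool carry_out, never from a script. Its argument "series" is a list that holds one entry, the list of rows, each a list of 5 numbers: the shift along the tool's x, y, z in cm, then the turn about the tool's z in rad, then the finger opening in cm, from 0 to 8.54. In form: [[[dx, dy, dz, yaw, grip], ...]]. A call has 1 to 5 rows; each row shifts and turns the commanded pose from where the row before left it, along the tool's axes as they then stand; what a row does not reach is not made up. A row lasts 1/10 s, in which the tool goes at most 50 mm and 8.59 degrees, less where a joint would pass 70% of its speed; a pose out of reach is approached as far as the arm can. A call with a gripper value outside its range is refused whole. The fingers move at their own pace and stop on an object; "newtons" is the grip in N (left out, the last holds). Time passes only in rows, so rows that do not move let the fingers close. It gives the time, the measured TCP pose, the force, the opening and the grip force at its end, in the units of the state.
- r.sense(): the state, without advancing time (a new reading comes with each control period).
- r.snapshot(name): name is "scene" or "top" or "wrist"; returns a dict with "img" (400x640x3 uint8, red, green, blue), "intrinsics" (3x3 intrinsics, pixels), "world_to_cam" (4x4, takes a point from world to camera coordinates); the wrist camera has in their place "mount" (4x4, takes a point from camera to tool coordinates, whose origin is the TCP and whose axes are the flange's). Camera axes: x right, y down, z forward; pixel columns grow to the right and rows downward; lengths in m; the calibration is good to about 2 mm. A picture is of the moment at which its call begins: read the wrist's pose just before it. There is no depth.
- r.job_done(): hands the job in; it is judged then, once.
The state is a dict: "time_s": time; "q": joint angles; "joint_velocities": joint speeds; "joint_torque": joint torques, N m; "ee_pos": TCP position; "eef_rot": TCP orientation; "force": force on the tool from outside, world axes, zero at the start; "ft_torque": the same for the moment, N m; "grip_width": opening from 0.0 (shut) to 1.0 (fully open); "finger_force": force on a finger pad.
Only numpy, scipy, OpenCV 4.12 (cv2) and the standard library are available. Lean on these libraries where they do the work, as an engineer would, in place of code of your own. Each camera call takes 0.05 s, during which the arm holds its last target. There are 200 camera calls.

## Working session

There is one attempt and no reset: what is moved stays moved. The work goes in short steps, Python scripts to look and compute and a tool call to move; the robot and the scene stay as the last step left them, time stands still between calls to the robot, and variables do not carry over. Pictures are saved under pics/ and viewed, at most 10 in all, crops included, and the job is handed in when it is done.

Besides the shell and the picture viewer there is one more tool, called as a command line: name --argument value ..., lists and objects as JSON in quotes. carry_out: Moves the arm, as the interface text tells. Its arguments: {"type":"object","properties":{"series":{"type":"array"},"newtons":{"type":"number"}},"required":["series"]}

```bash
mkdir -p pics
python3 - <<'E'
from workcell import r
import cv2,numpy as np
s=r.sense();print({k:np.round(v,3) for k,v in s.items()})
ims=[]
for n in("scene","top"):
    d=r.snapshot(n);np.savez(f"{n}.npz",**d);cv2.imwrite(f"pics/{n}.png",d["img"][:,:,::-1])
    print(n,d["intrinsics"],d["world_to_cam"])
E
```

```text
{'time_s': np.float64(0.0), 'q': array([-1.35 ,  0.435,  0.025,  1.574, -0.012,  1.134, -0.075]), 'joint_velocities': array([ 0.   , -0.001, -0.001, -0.002,  0.   , -0.   , -0.001]), 'joint_torque': array([ 0.0000e+00, -6.7046e+01,  1.0260e+00, -3.1620e+01,  1.6000e-02,
        1.2000e-02,  0.0000e+00]), 'ee_pos': array([0.199, 0.592, 0.231]), 'eef_rot': array([-5.06e-01, -3.10e+00,  2.00e-03]), 'force': array([ 0.485, -0.464, -0.165]), 'ft_torque': array([0.021, 0.043, 0.019]), 'finger_force': np.float64(0.0), 'grip_width': np.float64(1.0)}
scene [[497.2799093    0.         321.36054114]
 [  0.         497.2799093  197.74913525]
 [  0.           0.           1.        ]] [[-0.67506523 -0.73740863 -0.02270354  0.36454046]
 [-0.4026235   0.39402206 -0.82622087  0.26828484]
 [ 0.6182081  -0.54861201 -0.56288864  0.57201086]
 [ 0.          0.          0.          1.        ]]
top [[450.75315857   0.         325.26710438]
 [  0.         450.75315857 195.56268256]
 [  0.           0.           1.        ]] [[-0.00524751 -0.99995537  0.00785636  0.01142963]
 [-0.98298514  0.00371558 -0.18364753  0.53327404]
 [ 0.18361014 -0.00868638 -0.98296076  0.90704302]
 [ 0.          0.          0.          1.        ]]
```

View pics/top.png

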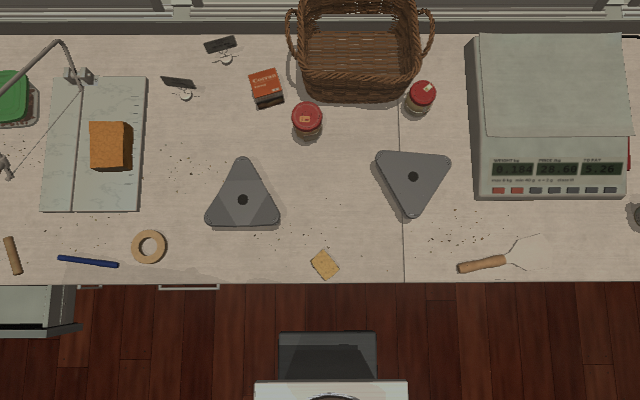

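View pics/scene.png

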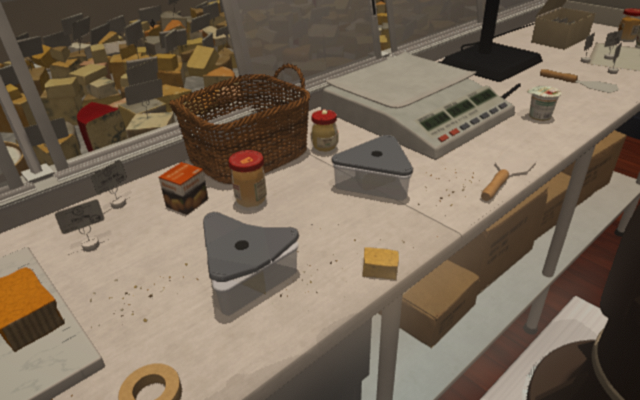

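The top view shows the open keeper on the left: hub (242,199), with bent corners at about (241,158), (206,222) and (279,222). In the scene view its lid corners stand up. The keeper on the right is flat.

```bash
cat > h.py <<'E'
import numpy as np
def ray(d,uv,z):
    K=d["intrinsics"];T=d["world_to_cam"];R=T[:3,:3];c=-R.T@T[:3,3]
    v=R.T@np.linalg.inv(K)@[*uv,1];return c+v*(z-c[2])/v[2]
E
python3 - <<'E'
import cv2,numpy as np
from h import *
d=np.load("top.npz");im=d["img"];hsv=cv2.cvtColor(im,cv2.COLOR_RGB2HSV)
m=((hsv[...,2]<150)&(hsv[...,1]<45)).astype(np.uint8);m[:140]=0;m[240:]=0;m[:,:190]=0;m[:,300:]=0
c=max(cv2.findContours(m,0,1)[0],key=cv2.contourArea)
print(cv2.contourArea(c),cv2.boundingRect(c))
C=c[:,0].astype(float);hub=np.array([242.5,199.5])
h=ray(d,hub,.07);print("hub",h)
pts=[]
for a in(-90,140,40):
    u=np.array([np.cos(np.radians(a)),np.sin(np.radians(a))])
    k=(C-hub)@u; p=C[k>k.max()-1.5].mean(0)
    for z in(.07,.087): w=ray(d,p,z);print(a,p,z,w.round(4),"dist",np.linalg.norm(w[:2]-h[:2]).round(4),np.degrees(np.arctan2(*(w-h)[1::-1])).round(1))
v=cv2.imread("pics/top.png")[140:250,180:310];cv2.imwrite("pics/c1.png",cv2.resize(v,None,fx=5,fy=5,interpolation=2))
from scipy.spatial.transform import Rotation as R
from workcell import r
print(R.from_rotvec(r.sense()["eef_rot"]).as_matrix().round(3))
E
```

```text
3301.0 (204, 156, 77, 72)
hub [0.52182282 0.18047096 0.07      ]
-90 [242.5 156.5] 0.07 [0.6138 0.1831 0.07  ] dist 0.092 1.6
-90 [242.5 156.5] 0.087 [0.6091 0.18   0.087 ] dist 0.0873 -0.3
140 [206.    222.375] 0.07 [0.4745 0.2538 0.07  ] dist 0.0872 122.8
140 [206.    222.375] 0.087 [0.4724 0.2494 0.087 ] dist 0.0848 125.7
40 [277.57142857 222.85714286] 0.07 [0.4729 0.1073 0.07  ] dist 0.088 -123.8
40 [277.57142857 222.85714286] 0.087 [0.4708 0.1056 0.087 ] dist 0.0906 -124.3
[[-0.948  0.318 -0.   ]
 [ 0.318  0.948 -0.001]
 [-0.    -0.001 -1.   ]]
```

View pics/c1.png

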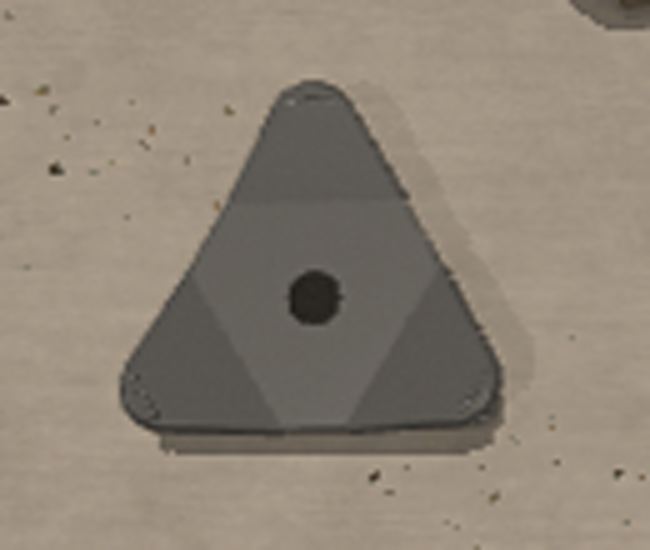

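The crop confirms three hinged corners around the hub, all raised. The tip radii of 85–91 mm match the 88–90 mm given. I'll start with the corner at world (0.484, 0.243), fingers shut.

carry_out --series '[[[-3.8,-2.4,0,0,0],[-3.8,-2.4,0,0,0],[-3.8,-2.4,0,0,0],[-3.8,-2.4,0,0,0],[-3.8,-2.4,0,0,0]]]'

```text
time_s: 0.6
ee_pos: [0.3416, 0.4165, 0.2311]
eef_rot: [-0.506, -3.1, 0.001]
force: [0.1, 1.0, -0.1]
grip_width: 0.144
finger_force: 0.0
```

carry_out --series '[[[-3.8,-2.4,1,0,0],[-3.8,-2.4,1,0,0],[-3.8,-2.4,1,0,0],[-3.8,-2.4,1,0,0],[-3.8,-2.4,1,0,0]]]'

```text
time_s: 1.1
ee_pos: [0.4835, 0.2425, 0.1808]
eef_rot: [-0.506, -3.1, 0.0]
force: [0.5, 0.5, 0.7]
grip_width: 0.005
finger_force: 0.0
```

carry_out --series '[[[0,0,0,0,0],[0,0,0,0,0]]]'

```text
time_s: 1.3
ee_pos: [0.483, 0.2428, 0.1808]
eef_rot: [-0.511, -3.099, 0.001]
force: [-0.4, -0.1, -0.1]
grip_width: 0.006
finger_force: 0.0
```

carry_out --series '[[[0,0,2.5,0,0],[0,0,2.5,0,0],[0,0,2.5,0,0],[0,0,0,0,0],[0,0,0,0,0]]]'

```text
time_s: 1.8
ee_pos: [0.4821, 0.2452, 0.1067]
eef_rot: [-0.504, -3.1, 0.0]
force: [0.3, 0.4, 0.2]
grip_width: 0.001
finger_force: 0.0
```

Run:
```python
from workcell import r
import cv2,numpy as np
print(r.sense()["ee_pos"],r.sense()["force"])
a=r.snapshot("scene")["img"][140:320,140:360];b=r.snapshot("top")["img"][130:250,150:300]
a=cv2.resize(a,(400,327));b=cv2.resize(b,(400,320));b=cv2.copyMakeBorder(b,0,7,0,0,0)
cv2.imwrite("pics/d1.png",np.hstack([a,b])[:,:,::-1])
```

```text
[0.48205604 0.24524706 0.10669076] [0.32689524 0.43626396 0.15891106]
```

View pics/d1.png

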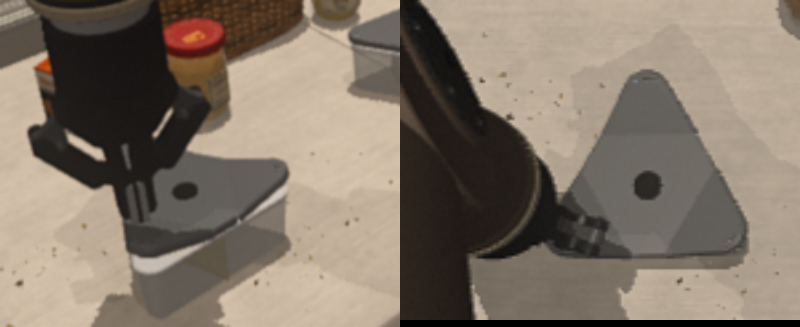

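The scene view puts the fingertip at px (214,258), where the calibration predicts it. In the top view a dark shape at about (219,218) doesn't match the predicted (206,216), so I'll zoom in.

Run:
```python
from workcell import r
import cv2,numpy as np
d=r.snapshot("top");T=d["world_to_cam"];K=d["intrinsics"]
p=r.sense()["ee_pos"];c=K@(T@[*p,1])[:3];c/=c[2];print(c)
w=r.snapshot("wrist");M=np.linalg.inv(w["mount"]);
t=w["intrinsics"]@M[:3,3];print("tcp in wrist",t/t[2])
b=cv2.resize(d["img"][180:250,180:270],(514,400),interpolation=2)
b=np.clip(b.astype(float)*1.6,0,255).astype(np.uint8)
cv2.circle(b,(int((c[0]-180)*5.71),int((c[1]-180)*5.71)),4,(255,0,0),-1)
cv2.imwrite("pics/e1.png",np.hstack([b,w["img"][:,180:460]])[:,:,::-1])
```

```text
[205.81515067 215.50975121   1.        ]
tcp in wrist [318.55396198 267.96487      1.        ]
```

View pics/e1.png

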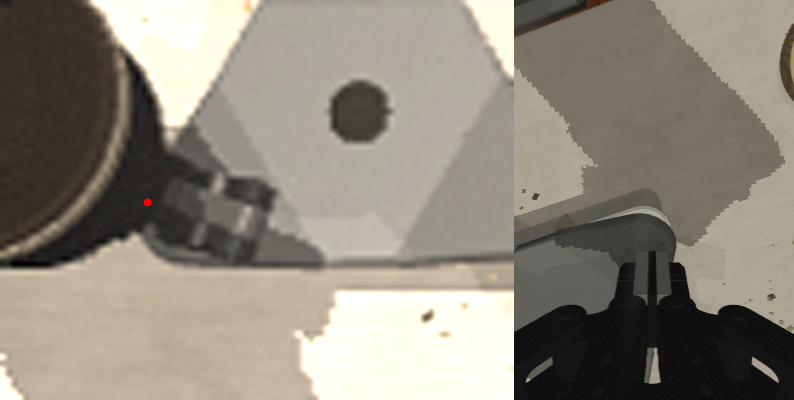

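The dark shape is just the finger knuckle; the wrist view shows the tips over the corner. Pressing.

carry_out --series '[[[0,0,0.8,0,0],[0,0,0.8,0,0],[0,0,0.6,0,0],[0,0,0.5,0,0],[0,0,0.3,0,0]]]'

```text
time_s: 2.5
ee_pos: [0.4822, 0.245, 0.0759]
eef_rot: [-0.505, -3.1, -0.001]
force: [-1.7, 1.4, 5.0]
grip_width: 0.005
finger_force: 2.5
```

carry_out --series '[[[0,0,0.2,0,0],[0,0,0.2,0,0],[0,0,0,0,0]]]'

```text
time_s: 2.8
ee_pos: [0.4824, 0.2447, 0.0719]
eef_rot: [-0.505, -3.1, -0.001]
force: [-0.4, 0.6, 0.6]
grip_width: -0.002
finger_force: 0.4
```

carry_out --series '[[[0,0,0.1,0,0],[0,0,0.1,0,0]]]'

```text
time_s: 3.0
ee_pos: [0.4826, 0.2445, 0.0703]
eef_rot: [-0.506, -3.1, -0.001]
force: [-3.7, 3.3, 5.2]
grip_width: 0.001
finger_force: 2.6
```

carry_out --series '[[[0,0,0.1,0,0],[0,0,0,0,0]]]'

```text
time_s: 3.2
ee_pos: [0.4827, 0.2445, 0.0698]
eef_rot: [-0.506, -3.101, -0.001]
force: [-3.7, 2.6, 9.3]
grip_width: -0.001
finger_force: 4.8
```

carry_out --series '[[[0,0,0.1,0,0],[0,0,0.1,0,0],[0,0,0,0,0]]]'

```text
time_s: 3.5
ee_pos: [0.483, 0.2448, 0.0691]
eef_rot: [0.506, 3.1, 0.003]
force: [-7.4, 0.3, 27.4]
grip_width: 0.0
finger_force: 13.8
```

Hard stop at z = 0.069 with 27 N. Lifting and moving to the −y corner.

carry_out --series '[[[0,0,-2.5,0,0],[0,0,-2.5,0,0],[-1.3,-4.0,0,0,0],[-1.4,-4.0,0,0,0],[-1.4,-3.9,0,0,0]]]'

```text
time_s: 4.0
ee_pos: [0.4836, 0.1162, 0.1172]
eef_rot: [0.506, 3.1, -0.001]
force: [1.2, -0.3, 0.2]
grip_width: -0.003
finger_force: 0.0
```

carry_out --series '[[[0,0,0,0,0],[0,0,1.0,0,0],[0,0,0,0,0]]]'

```text
time_s: 4.3
ee_pos: [0.483, 0.1187, 0.1059]
eef_rot: [-0.505, -3.099, 0.001]
force: [0.5, 0.3, -0.5]
grip_width: -0.001
finger_force: 0.0
```

Run:
```python
from workcell import r
import cv2,numpy as np
w=r.snapshot("wrist")["img"][:,180:460];d=r.snapshot("top")["img"]
b=cv2.resize(d[140:250,180:310],(473,400),interpolation=2)
b=np.clip(b.astype(float)*1.5,0,255).astype(np.uint8)
cv2.imwrite("pics/f1.png",np.hstack([b,w])[:,:,::-1])
```

```text
(no output)
```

View pics/f1.png

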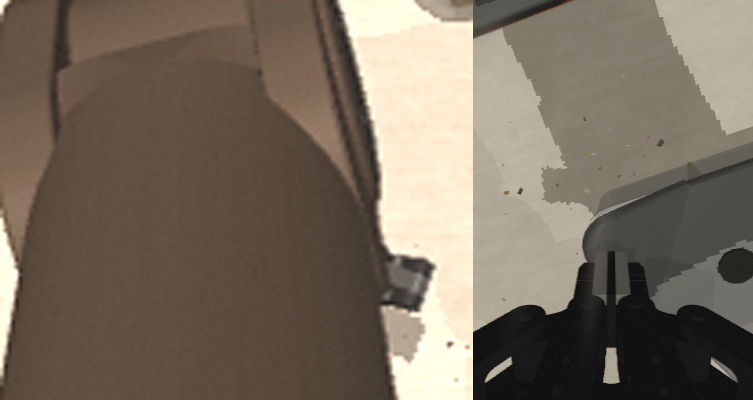

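The top view is blocked by the arm. The wrist view shows the fingertips at (610,255) over the raised corner, whose edge is at about (590,240). Pressing.

carry_out --series '[[[0,0,0.8,0,0],[0,0,0.8,0,0],[0,0,0.6,0,0],[0,0,0.5,0,0],[0,0,0.3,0,0]]]'

```text
time_s: 4.9
ee_pos: [0.4832, 0.1178, 0.0768]
eef_rot: [-0.507, -3.099, 0.001]
force: [-2.8, -2.0, 5.9]
grip_width: 0.001
finger_force: 2.7
```

carry_out --series '[[[0,0,0.2,0,0],[0,0,0.2,0,0],[0,0,0.2,0,0],[0,0,0,0,0]]]'

```text
time_s: 5.3
ee_pos: [0.4833, 0.1177, 0.071]
eef_rot: [-0.507, -3.1, 0.001]
force: [-0.4, -0.3, 0.2]
grip_width: -0.001
finger_force: 0.0
```

carry_out --series '[[[0,0,0.1,0,0],[0,0,0.1,0,0],[0,0,0.1,0,0],[0,0,0,0,0]]]'

```text
time_s: 5.7
ee_pos: [0.4838, 0.118, 0.0694]
eef_rot: [0.507, 3.1, 0.001]
force: [-5.7, -3.9, 19.9]
grip_width: -0.002
finger_force: 10.0
```

Seated (20 N). On to the far corner.

carry_out --series '[[[0,0,-2.5,0,0],[0,0,-2.5,0,0],[-2.8,3.2,0,0,0],[-2.9,3.2,0,0,0],[-2.8,3.1,0,0,0]]]'

```text
time_s: 6.2
ee_pos: [0.5962, 0.1826, 0.1188]
eef_rot: [0.506, 3.099, 0.002]
force: [1.0, 0.7, 1.0]
grip_width: 0.002
finger_force: 0.0
```

carry_out --series '[[[0,0,0,0,0],[0,0,1.0,0,0],[0,0,0,0,0]]]'

```text
time_s: 6.5
ee_pos: [0.5928, 0.1804, 0.1064]
eef_rot: [-0.506, -3.098, 0.003]
force: [-0.7, -0.5, 0.2]
grip_width: -0.001
finger_force: 0.0
```

Run:
```python
from workcell import r
import cv2,numpy as np
w=r.snapshot("wrist")["img"][:,180:460];d=r.snapshot("scene")["img"]
b=cv2.resize(d[160:320,170:350],(450,400),interpolation=2)
cv2.imwrite("pics/g1.png",np.hstack([b,w])[:,:,::-1])
```

```text
(no output)
```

View pics/g1.png

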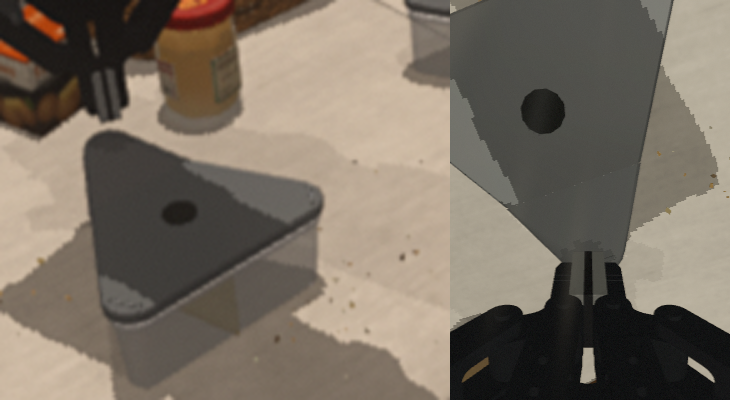

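Both near corners are flush and the hub is still at px (242,245), so the keeper hasn't moved. Only the far corner is still up, and the fingertips are over it.

carry_out --series '[[[0,0,0.8,0,0],[0,0,0.8,0,0],[0,0,0.6,0,0],[0,0,0.5,0,0],[0,0,0.3,0,0]]]'

```text
time_s: 7.1
ee_pos: [0.5957, 0.1811, 0.0785]
eef_rot: [0.507, 3.098, 0.001]
force: [2.5, -0.8, 6.0]
grip_width: -0.001
finger_force: 2.7
```

carry_out --series '[[[0,0,0.2,0,0],[0,0,0.2,0,0],[0,0,0.2,0,0],[0,0,0,0,0]]]'

```text
time_s: 7.5
ee_pos: [0.5961, 0.1812, 0.0728]
eef_rot: [0.507, 3.098, 0.002]
force: [2.0, -0.7, 3.4]
grip_width: 0.0
finger_force: 1.7
```

carry_out --series '[[[0,0,0.1,0,0],[0,0,0.1,0,0],[0,0,0.1,0,0],[0,0,0,0,0]]]'

```text
time_s: 7.9
ee_pos: [0.5961, 0.1811, 0.07]
eef_rot: [0.507, 3.098, 0.002]
force: [4.1, -0.5, 4.4]
grip_width: 0.001
finger_force: 2.6
```

carry_out --series '[[[0,0,0.1,0,0],[0,0,0.1,0,0],[0,0,0.1,0,0],[0,0,0,0,0]]]'

```text
time_s: 8.3
ee_pos: [0.5964, 0.1814, 0.0693]
eef_rot: [0.507, 3.097, 0.003]
force: [-3.2, -2.6, 27.4]
grip_width: 0.001
finger_force: 13.9
```

carry_out --series '[[[0,0,-2.5,0,0],[0,0,-4,0,0],[0,0,-4,0,0],[2,4,-1,0,0],[2,4,0,0,0]]]'

```text
time_s: 8.8
ee_pos: [0.5833, 0.2697, 0.1839]
eef_rot: [0.512, 3.097, 0.003]
force: [0.9, 0.9, -0.5]
grip_width: -0.003
finger_force: 0.0
```

carry_out --series '[[[2,4,0,0,0],[2,4,0,0,0],[2,4,0,0,0],[0,0,0,0,0],[0,0,0,0,0]]]'

```text
time_s: 9.3
ee_pos: [0.5618, 0.4039, 0.1801]
eef_rot: [-0.501, -3.099, 0.002]
force: [0.8, -0.8, -0.1]
grip_width: 0.001
finger_force: 0.0
```

Run:
```python
from workcell import r
import cv2,numpy as np
w=r.snapshot("top")["img"][140:250,180:310];d=r.snapshot("scene")["img"]
b=cv2.resize(d[180:330,170:330],(427,400),interpolation=2);w=cv2.resize(w,(372,400)[:2])
cv2.imwrite("pics/i1.png",np.hstack([b,w])[:,:,::-1]);print(r.sense()["ee_pos"])
```

```text
[0.56356628 0.40102449 0.18075586]
```

View pics/i1.png

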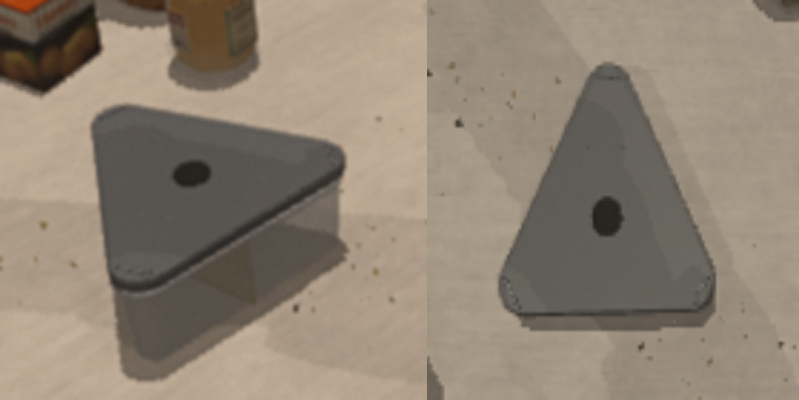

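Both views show a flat lid with no bend lines, the keeper upright and in place, and the arm clear of it.

```bash
python3 -c "
from workcell import r
print(r.job_done())"
```

```text
the job is handed in; nothing more can be done
None
```

All three lid corners are pressed down to their hard stops, the lid looks flush in both camera views, the keeper is still standing where it was, and the job was handed in at about 9.4 s; no verdict came back.

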